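Dock a framed circuit card in the bench test holder

ROBOT

A 7-joint arm with a two-finger parallel gripper is mounted at the origin on the work surface. World frame = base frame: x ahead of the robot, y to its left, z up, the work surface at z = 0. Lengths are in m, angles in rad, forces in N, time in s.
With the tool pointing down it reaches from about 0.425 to 0.925 m from the base axis. Payload 6.8 kg.
Tool frame: the origin (TCP) lies at the centre of the arm's flange, where the gripper is bolted on; the fingertips stand 173 mm ahead of it and the grasp point (between the pads) lies 155 mm ahead of it; z points along the fingers, y is the direction in which the jaws open and shut (so a half turn about z gives the same grasp; the last joint's range is limited). The gripper opens to 85 mm and grips with 20 to 120 N. Pads are 22 mm wide; open, the fingers measure 114 mm over their backs; the gripper's body (76 mm by 85 mm) begins 54 mm behind the grasp point. The pads swing forward as they close: fully open they stand 13 mm farther back than shut.
Start: joints at [1.054, 0.477, 0.022, 1.555, -0.011, 1.109, -0.083], TCP at [0.268, -0.619, 0.405] pointing down, gripper open.
Joint ranges: [-2.96, 2.96], [-0.34, 2.1], [-1.41, 1.46], [0.24, 2.44], [-1.37, 4.51], [0.17, 1.92], [-2.96, 2.96]. Speed limits (rad/s): [2.39, 2.39, 3.14, 3.14, 3.14, 3.14, 3.14].

INTERFACE

Orientations are given as a rotation vector (axis times angle).
In Python, from bench import readout, grab_frame, camera_model, r gives the robot as it stands.
- The arm moves only by the tool apply_moves, never from a script. Its argument "deltas" is a list of rows, each an object with "xyz": the shift along the world's x, y, z in m, a list of three; "turn": the turn about the world's z in rad. In form: [{"xyz": [dx, dy, dz], "turn": turn}, ...]. A call has 1 to 12 rows; each row shifts and turns the commanded pose from where the row before left it; what a row does not reach is not made up. A row lasts 1/12 s, in which the tool goes at most 41.7 mm and 7.16 degrees, less where a joint would pass 70% of its speed; a pose out of reach is approached as far as the arm can. A call with a gripper value outside its range is refused whole. "claw" is the gripper's target within -1 to 1 (shut at 1, half-way at 0, fully open at -1), set as the call begins (left out, the last holds). The fingers move at their own pace and stop on an object; "squeeze" is the grip in N (left out, the last holds). Time passes only in rows, so rows that do not move let the fingers close. It gives the time, the measured TCP pose, the force and the opening at its end, in the units of the state.
- readout.get_obs(): the state, without advancing time (a new reading comes with each control period).
- grab_frame(name): name is "side" or "top" or "wrist"; returns the picture (480x640x3 uint8, red, green, blue); there is no depth.
- camera_model(name): a dict with "intrinsics" (3x3 intrinsics, pixels), "R" (3x3) and "t" (3): a world point X has camera coordinates R X + t. Camera axes: x right, y down, z forward; pixel columns grow to the right and rows downward; lengths in m; the calibration is good to about 2 mm. The wrist camera is an equidistant fisheye: a pixel r from the principal point sees the ray r / f radians off the axis. A picture is of the moment at which its call begins: read the wrist's pose just before it. camera_model takes no time and is no camera call; for the wrist camera it gives the pose at the moment of the call.
- r.hand_in(): hands the job in, once; it reports no verdict.
The state is a dict: "clock": time; "joints": joint angles; "qvel": joint speeds; "tau": joint torques, N m; "tcp_pos": TCP position; "orientation": TCP orientation; "contact_force": force on the tool from outside, world axes, zero at the start; "moment": the same for the moment, N m; "grip_width": finger opening in m.
Only numpy, scipy, OpenCV 4.12 (cv2) and the standard library are available. Lean on these libraries where they do the work, as an engineer would, in place of code of your own. Each camera call takes 0.05 s, during which the arm holds its last target.

TASK

Take the framed circuit card out of the wooden stand and set its lower edge into the slot of the blue-based card holder with the card tilted, so that it leans on the yellow rests, clear of the black dock. Then tip it upright until it stands against the back rail, and slide it along the slot until its end butts flush against the black dock. Let go of it at the end; never let the card fall over, and do not push the meter, spool, screwdriver or parts tray about.

Things in the scene. Friction and masses are not known exactly. Their poses are not given: they have to be found in the camera images.
- holder: Card holder fixed to the bench: blue base 114 x 236 x 10 mm (local x -78 to 36, y -118 to 118). Origin on the bench under the line where slot floor and sloping front sill meet, half-way along; z up, y along the slot towards the black dock, x from the yellow rests (-x, robot's side) to the back rail (+x). All local mm below are in this frame.
- slot_mid (a point): Middle of the slot floor, local (4, 0, 10). Floor: x 0 to 8, y -115 to 115. Slot's back wall upright, x 8 to 17, top 24 mm up; its front sill slopes up from x = 0 towards -x, 35 degrees from upright, top also 24 mm up. Tilt the card in with its middle at local y -48 to -12 mm.
- rest_mid (a point): Top end of the face of the middle yellow rest, local (-34, -15, 59). Three rests continue the sill's slope in one plane, 60 mm long from the slot floor, at y -90 to -60, -30 to 0 and 20 to 48. A card put in the slot about 35 degrees from upright leans on them by itself; let go by opening only about 10 mm a side, rail and hood are close.
- rail_front (a point): Middle of the back rail's front face, local (17, 27.5, 104). Rail: 98 to 110 mm up, y -45 to 100, on posts at y -40 and 95. Pushed past upright at its upper part, the card leans back on the rail by 5 to 7 degrees and stays; short of that it falls back on the rests.
- hood_lip (a point): Middle of the lower front edge of the hood lip above the rail, local (-4, 56, 116). Hood: x -4 to 29, y 12 to 100, 116 to 123 mm up; the upright card's top passes 6 mm under it, so the card cannot be lowered in upright there but must be swung in. Rail and hood also stand in the way of a wide gripper  push with the fingers leaning, the body away from them.
- dock_face (a point): Point on the black dock's face that the card's end must meet, local (4.5, 80, 60); axes as the holder's. Dock: x -14 to 17, y 80 to 112, 92 mm high. Its front jaw (x -14 to -5, y 55 to 80, 26 to 80 mm up) bars a tilted card; the upright card slides behind it, its middle ending at local y = 15.
- card_mid (a point): Centre of the loose framed circuit card (green board in an aluminium frame, a flat plate 130 mm long, 100 mm high, 5 mm thick, about 0.18 kg, rigid, the same either way round). x is its thickness, y its length, z up to its top edge when it stands. It starts standing in the stand's groove with its upper 80 mm free: pinch the middle of the top edge from above, across the thickness.
- card_foot (a point): Middle of the same card's lower edge, 50 mm below card_mid along the card's z; same axes.
- stand_groove (a point): Middle of the groove floor of the fixed wooden stand (70 x 180 x 30 mm): the groove runs along the stand's y, is 6.5 mm wide and 20 mm deep, its floor 10 mm above the bench.
- meter: Bystander: grey hand-held meter lying flat, 75 x 150 x 32 mm, origin under its centre.
- spool: Bystander: metal spool standing, 64 mm diameter, 48 mm high, origin under its centre.
- driver: Bystander: screwdriver lying on the bench, 170 mm long along its x.
- tray: Bystander: blue parts tray 140 x 100 x 35 mm, origin under its centre.
Not all that is in view belongs to the job. There is more than one size of the part that bears card_mid; the job needs the smaller.

How it is judged:
On the way, in this order (a step that is already met when the one before it is completed fails the run):
1. the card's lower edge is in the slot with the card tilted towards the rests (z of card_foot in the frame of holder below 0.018 m and x of card_foot in the frame of holder between -0.004 and 0.01 m and y of card_foot in the frame of holder between -0.065 and 0 m and x of card_mid in the frame of holder below -0.01 m and angle between card_mid's own z axis and vertical between 0.35 and 0.8 rad), for 0.2 s.
2. the card stands upright in the slot against the back rail (angle between card_mid's own z axis and vertical below 0.16 rad and x of card_mid in the frame of holder above 0.003 m and z of card_foot in the frame of holder below 0.016 m), for 0.2 s.
At the end, for the whole second after the job is handed in: The card stands upright in the slot (within 9 degrees of vertical, lower edge down on the slot floor within 4 mm), leaning on the back rail, along the slot within 3.4 degrees, with its end against the dock face (gap under 3 mm), released (angle between card_mid's own z axis and vertical below 0.16 rad and angle between the y axis of card_mid and the y axis of holder, either way round below 0.06 rad and x of card_mid in the frame of holder between 0.003 and 0.015 m and x of card_foot in the frame of holder between 0 and 0.009 m and z of card_foot in the frame of holder below 0.014 m and y of card_mid in the frame of dock_face between -0.068 and -0.062 m); the robot touches nothing.
It fails at once if the card falls over (angle between card_mid's own z axis and vertical above 1.1 rad).
It fails at once if a bystander is pushed about (more than 30 mm) (distance of any of meter, spool, driver, tray from where it was at the start of the episode above 0.03 m).
It also fails if it takes over 64 s, if anything falls off the work surface, if the arm or the gripper's body presses on something with over 40 N, if the wrist force passes 120 N, or if a joint passes its speed limit or range.

## Working session

There is one attempt and no reset: what is moved stays moved. The work goes in short steps, Python scripts to look and compute and a tool call to move; the robot and the scene stay as the last step left them, time stands still between calls to the robot, and variables do not carry over. Pictures are saved under pics/ and viewed, and the job is handed in when it is done.

Besides the shell and the picture viewer there is one more tool, called after ">>>" as name(argument=value, ...), one argument or row to a line, values as JSON. apply_moves: Moves the arm, as the interface text tells. Its arguments: {"type":"object","properties":{"deltas":{"type":"array"},"claw":{"type":"number"},"squeeze":{"type":"number"}},"required":["deltas"]}

```bash
mkdir -p pics; ls
cat > h.py <<'E'
import numpy as np, cv2
from bench import readout, grab_frame, camera_model, r
def save(n,im): cv2.imwrite('pics/'+n+'.png', im[:,:,::-1])
def ray(cam,u,v):
    K=np.array(cam['intrinsics']);R=np.array(cam['R']);t=np.array(cam['t'])
    d=np.linalg.inv(K)@[u,v,1.]
    return -R.T@t, R.T@d
def onz(cam,u,v,z):
    o,d=ray(cam,u,v); return o+d*(z-o[2])/d[2]
def proj(cam,X):
    K=np.array(cam['intrinsics']);R=np.array(cam['R']);t=np.array(cam['t'])
    p=K@(R@np.array(X,float)+t); return p[:2]/p[2]
E
python3 - <<'E'
from h import *
o=readout.get_obs(); print(o)
for n in ('side','top','wrist'):
    save(n+'0',grab_frame(n)); c=camera_model(n); print(n,c)
E
```

```text
pics
{'clock': 0.0, 'joints': array([ 1.05387918,  0.47781679,  0.02232137,  1.55648563, -0.01152049,
        1.10928955, -0.0831315 ]), 'qvel': array([-0.00113245, -0.0021632 , -0.00073483,  0.00098392,  0.001804  ,
       -0.00116217,  0.00015611]), 'tau': array([ 3.36268258e-04, -5.96444178e+01,  1.60811026e+00, -2.81190813e+01,
        1.24497194e-02,  9.24247492e-03,  1.20208142e-05]), 'tcp_pos': array([ 0.26823401, -0.61910392,  0.40369943]), 'orientation': array([-3.07442064e+00, -6.37334456e-01,  7.69942390e-04]), 'contact_force': array([ 0.1926496 , -0.354686  , -0.13895896]), 'moment': array([ 0.02216503, -0.03793038, -0.00446666]), 'grip_width': 0.0853100802896083}
side {'intrinsics': array([[435.74661487,   0.        , 318.02725316],
       [  0.        , 435.74661487, 236.67694903],
       [  0.        ,   0.        ,   1.        ]]), 'R': array([[ 0.9877444 , -0.15542451, -0.01429044],
       [-0.10976624, -0.62664095, -0.77153904],
       [ 0.11096111,  0.76365197, -0.63602146]]), 't': array([-0.53736649,  0.16294732,  0.9714604 ])}
top {'intrinsics': array([[476.35379208,   0.        , 326.44523289],
       [  0.        , 476.35379208, 243.3014024 ],
       [  0.        ,   0.        ,   1.        ]]), 'R': array([[ 0.0796338 , -0.99682287, -0.00162182],
       [-0.9749711 , -0.0775491 , -0.20836865],
       [ 0.20758087,  0.01817441, -0.97804901]]), 't': array([-0.00411567,  0.54431738,  1.26039474])}
wrist {'intrinsics': array([[371.64829954,   0.        , 316.25954389],
       [  0.        , 371.64829954, 245.24761019],
       [  0.        ,   0.        ,   1.        ]]), 'R': array([[ 0.3960811 , -0.91821458, -0.00132042],
       [-0.875416  , -0.37805264,  0.30120265],
       [-0.27706786, -0.11814476, -0.95355924]]), 't': array([-0.673329  , -0.03743283,  0.38129787])}
```

View pics/side0.png

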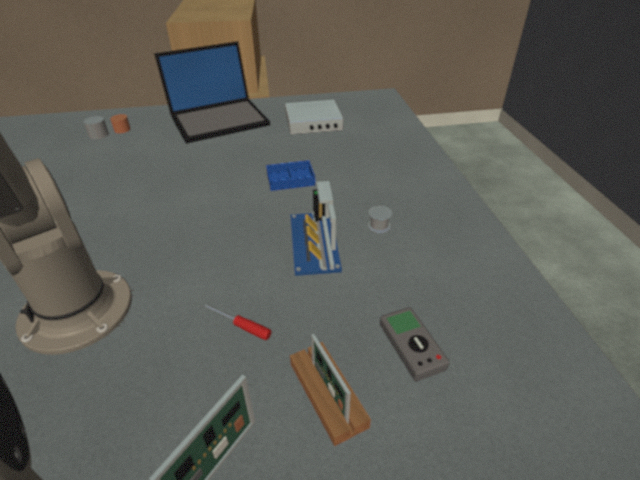

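View pics/top0.png

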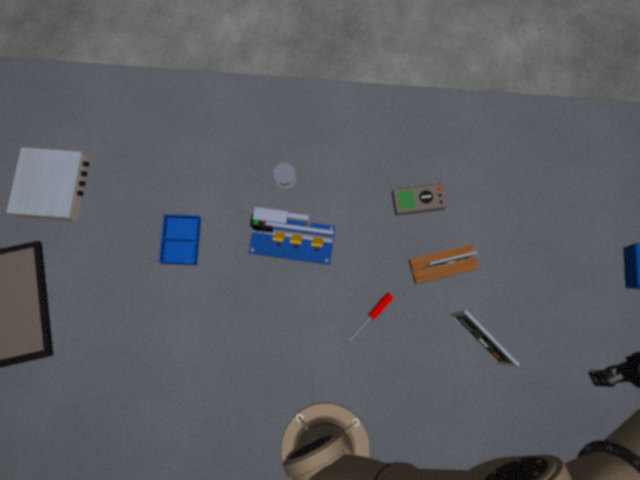

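View pics/wrist0.png

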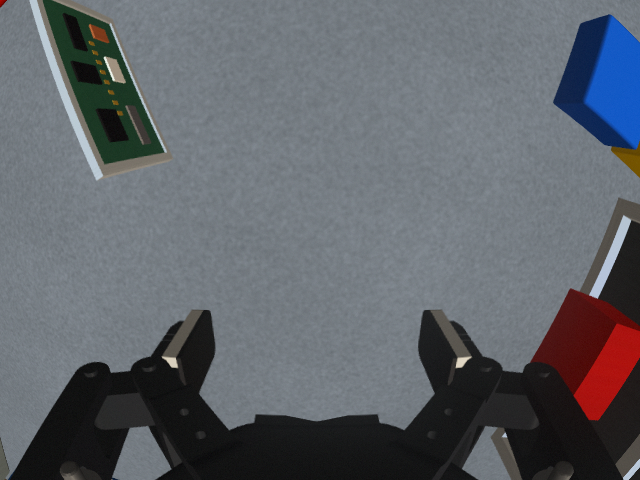

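Run:
```python
import cv2,numpy as np
t=cv2.imread('pics/top0.png');s=cv2.imread('pics/side0.png')
a=cv2.resize(t[235:295,395:495],(800,480),interpolation=cv2.INTER_CUBIC)
b=cv2.resize(t[195:275,240:345],(788,600),interpolation=cv2.INTER_CUBIC)
c=cv2.resize(s[175:280,285:345],None,fx=5.7,fy=5.7,interpolation=cv2.INTER_CUBIC)
d=cv2.resize(s[325:445,285:375],None,fx=5,fy=5,interpolation=cv2.INTER_CUBIC)
h=max(c.shape[0],d.shape[0])
cd=np.zeros((h,c.shape[1]+d.shape[1],3),np.uint8);cd[:c.shape[0],:c.shape[1]]=c;cd[:d.shape[0],c.shape[1]:]=d
cv2.imwrite('pics/a.png',a);cv2.imwrite('pics/b.png',b);cv2.imwrite('pics/cd.png',cd[:600,:800]);print(c.shape,d.shape)
```

```text
(598, 342, 3) (600, 450, 3)
```

View pics/a.png

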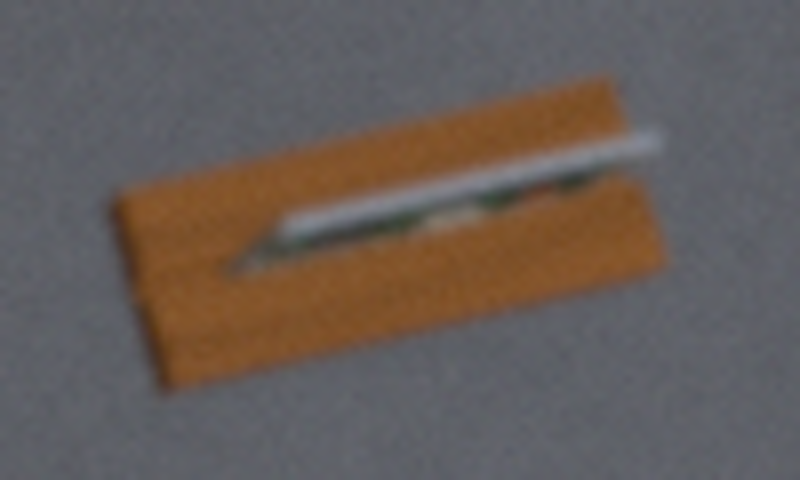

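View pics/b.png

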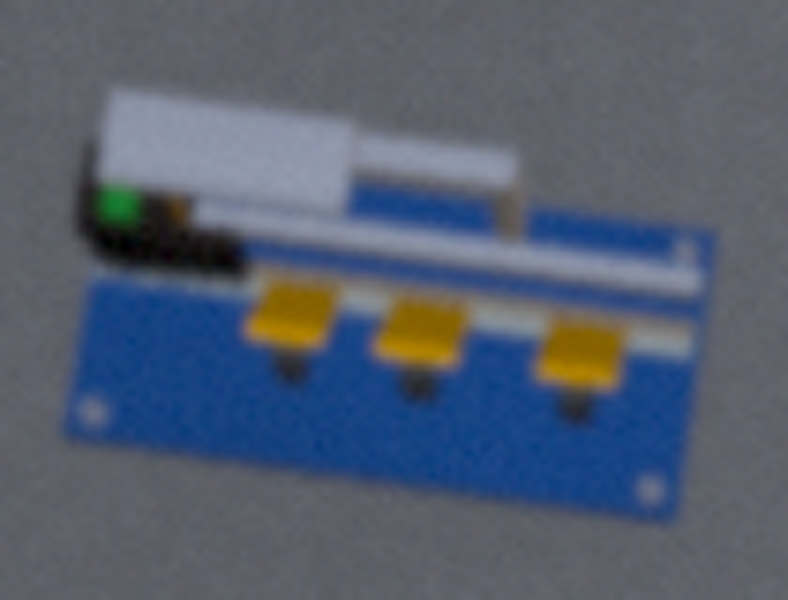

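View pics/cd.png

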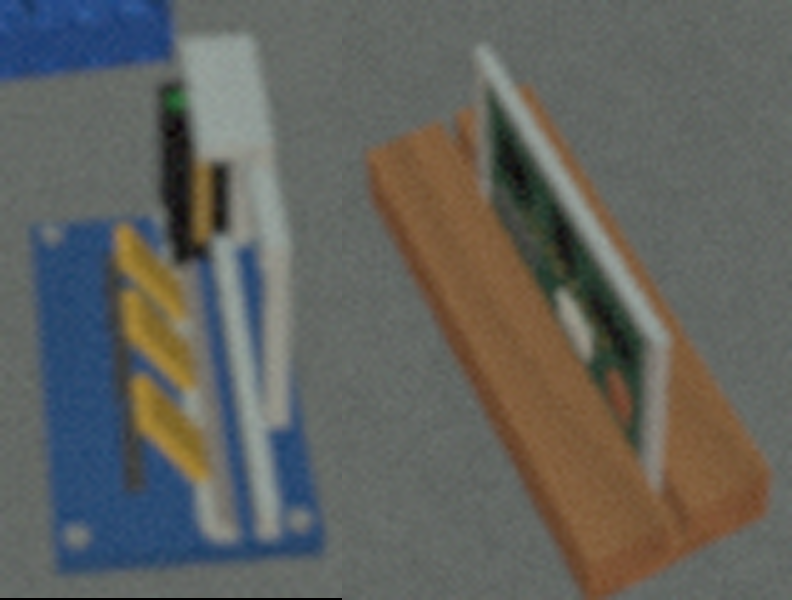

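Run:
```python
from h import *
c=camera_model('top'); s=camera_model('side')
f=lambda x,y,x0,y0,k:((x+.5)/k-.5+x0,(y+.5)/k-.5+y0)
a=[onz(c,*f(x,y,395,235,8),.11) for x,y in ((285,222),(658,140))]
print(a,np.linalg.norm(a[0]-a[1]),(a[0]+a[1])/2, 'yaw of ydir',np.arctan2(*(a[0]-a[1])[[1,0]]))
# side: top edge ends
b=[onz(s,*f(x,y,285,325,5),.11) for x,y in ((483-342,50),(657-342,338))]
print('side',b,np.linalg.norm(b[0]-b[1]),(b[0]+b[1])/2,np.arctan2(*(b[0]-b[1])[[1,0]]))
h=[onz(c,*f(x,y,240,195,7.5),.01)[:2] for x,y in ((68,437),(674,518),(714,233))]
L=np.array([[-78,118],[-78,-118],[36,-118]])/1e3
hs=[onz(s,*f(x,y,285,175,5.7),.01)[:2] for x,y in ((33,220),(58,570),(325,550))]
for q in (h,hs):
    q=np.array(q);print(q)
    Lc=L-L.mean(0);Q=q-q.mean(0)
    th=np.arctan2((Lc[:,0]*Q[:,1]-Lc[:,1]*Q[:,0]).sum(),(Lc*Q).sum())
    R=np.array([[np.cos(th),-np.sin(th)],[np.sin(th),np.cos(th)]])
    t=q.mean(0)-R@L.mean(0); print('yaw',th,'origin',t,'res',(q-(L@R.T+t))*1e3)
```

```text
[array([ 0.50242097, -0.23787547,  0.11      ]), array([ 0.53965244, -0.35965913,  0.11      ])] 0.12734771960123178 [ 0.52103671 -0.2987673   0.11      ] yaw of ydir 1.8674907673776766
side [array([ 0.49845271, -0.24009127,  0.11      ]), array([ 0.53610717, -0.36004918,  0.11      ])] 0.12572890237083834 [ 0.51727994 -0.30007023  0.11      ] 1.874953666174819
[[0.50759562 0.25938217]
 [0.49475019 0.02686007]
 [0.60692926 0.02021012]]
yaw -0.05614977422537225 origin [0.57856938 0.13917732] res [[ 0.28112152 -1.9865608 ]
 [ 0.6800716   1.11940178]
 [-0.96119312  0.86715901]]
[[0.50716536 0.26411022]
 [0.4911795  0.01819374]
 [0.60290947 0.0110301 ]]
yaw -0.07653812028017495 origin [0.5766419  0.13393767] res [[-0.72757791  6.55386833]
 [ 1.33193132 -4.0535255 ]
 [-0.6043534  -2.50034282]]
```

>>> apply_moves(
  deltas=[
    {"xyz":[0.038,0.012,0],"turn":0.122},
    {"xyz":[0.038,0.012,0],"turn":0.122},
    {"xyz":[0.038,0.012,0],"turn":0.122},
    {"xyz":[0.038,0.012,0],"turn":0.122},
    {"xyz":[0.038,0.012,0],"turn":0.122},
    {"xyz":[0.038,0.012,0],"turn":0.122},
    {"xyz":[0.004,0.039,0],"turn":0.122},
    {"xyz":[0.004,0.039,0],"turn":0.122},
    {"xyz":[0.004,0.039,0],"turn":0.122},
    {"xyz":[0.004,0.039,0],"turn":0.122},
    {"xyz":[0.004,0.039,0],"turn":0.122},
    {"xyz":[0.004,0.039,0],"turn":0.12},
  ],
  claw=-1,
)

```text
clock: 1.15
tcp_pos: [0.5201, -0.3115, 0.4045]
orientation: [-1.857, -2.534, 0.0]
contact_force: [0.4, 0.1, 0.4]
grip_width: 0.0857
```

>>> apply_moves(
  deltas=[
    {"xyz":[0,0,-0.02],"turn":0},
    {"xyz":[0,0,-0.02],"turn":0},
    {"xyz":[0,0,0],"turn":0},
  ],
)

```text
clock: 1.4
tcp_pos: [0.5191, -0.3122, 0.3611]
orientation: [-1.859, -2.525, 0.002]
contact_force: [-0.2, 0.2, -0.9]
grip_width: 0.0851
```

```bash
cat >> h.py <<'E'
from scipy.spatial.transform import Rotation as Ro
def state():
    o=readout.get_obs();R=Ro.from_rotvec(o['orientation']).as_matrix()
    print('t',round(o['clock'],2),'tcp',o['tcp_pos'].round(4),'jawyaw',round(np.arctan2(R[1,1],R[0,1]),4),'z',R[:,2].round(3),'F',o['contact_force'].round(1),'w',round(o['grip_width'],4),'q',o['joints'].round(2));return o
def wray(cam,u,v):
    K=np.array(cam['intrinsics']);R=np.array(cam['R']);t=np.array(cam['t'])
    p=np.array([(u-K[0,2])/K[0,0],(v-K[1,2])/K[1,1]]);th=np.linalg.norm(p)
    d=np.r_[p/th*np.sin(th),np.cos(th)]
    return -R.T@t,R.T@d
def wonz(cam,u,v,z):
    o,d=wray(cam,u,v);return o+d*(z-o[2])/d[2]
def wproj(cam,X):
    K=np.array(cam['intrinsics']);R=np.array(cam['R']);t=np.array(cam['t'])
    p=R@np.array(X,float)+t;r=np.hypot(p[0],p[1]);th=np.arctan2(r,p[2])
    return K[:2,:2]@(p[:2]/r*th)+K[:2,2]
E
python3 - <<'E'
from h import *
state();save('w1',grab_frame('wrist'));c=camera_model('wrist');print((-c['R'].T@c['t']).round(3))
E
```

```text
t 1.4 tcp [ 0.5191 -0.3122  0.3611] jawyaw 0.3015 z [-0.006  0.003 -1.   ] F [-0.2  0.2 -0.9] w 0.0851 q [ 0.74  0.44 -0.39  1.75  0.19  1.    0.57]
[ 0.497 -0.238  0.333]
```

View pics/w1.png

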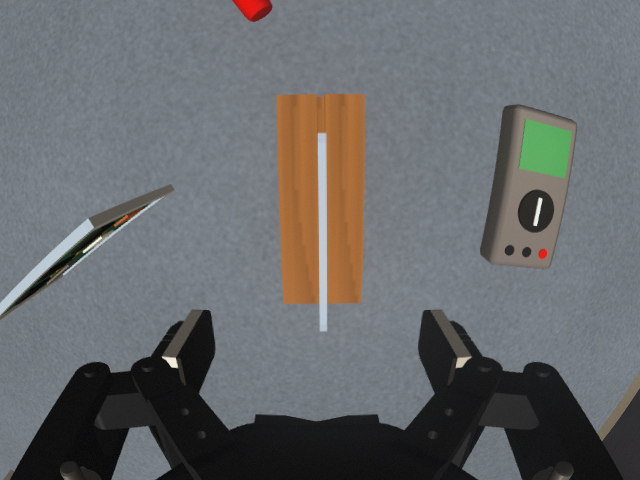

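Run:
```python
from h import *
c=camera_model('wrist')
im=cv2.imread('pics/w1.png').astype(int)
P=[]
for v in range(140,328,4):
    row=im[v,295:350];m=np.where((row.min(1)>140))[0]
    if len(m)>3:P.append((m.mean()+295,v))
P=np.array(P);W=np.array([wonz(c,*p,.11) for p in P]);
k=np.polyfit(W[:,1],W[:,0],1);print('n',len(P),'ydir ang',np.arctan2(1,k[0]))
e=[wonz(c,322,132.5,.11),wonz(c,323.3,331,.11)];print(e,np.linalg.norm(e[0]-e[1]),(e[0]+e[1])/2,P[0],P[-1])
print('line x at',[(y,np.polyval(k,y)) for y in (-.31,-.30)])
```

```text
n 47 ydir ang 1.8784576464050131
[array([ 0.49969206, -0.23744007,  0.11      ]), array([ 0.53989219, -0.36306071,  0.11      ])] 0.13189615877032895 [ 0.51979212 -0.30025039  0.11      ] [321.5 140. ] [322.5 324. ]
line x at [(-0.31, np.float64(0.5225595773910792)), (-0.3, np.float64(0.5193820696009742))]
```

>>> apply_moves(
  deltas=[
    {"xyz":[0.0037,0.0015,-0.013],"turn":0.004},
    {"xyz":[0,0,-0.02],"turn":0},
    {"xyz":[0,0,-0.02],"turn":0},
    {"xyz":[0,0,-0.02],"turn":0},
    {"xyz":[0,0,-0.014],"turn":0},
    {"xyz":[0,0,-0.006],"turn":0},
    {"xyz":[0,0,0],"turn":0},
    {"xyz":[0,0,0],"turn":0},
  ],
)

```text
clock: 2.12
tcp_pos: [0.5245, -0.3122, 0.2722]
orientation: [1.86, 2.531, 0.0]
contact_force: [0.7, 0.0, 0.0]
grip_width: 0.0855
```

Run:
```python
from h import *
state();save('w2',grab_frame('wrist'))
```

```text
t 2.12 tcp [ 0.5245 -0.3122  0.2722] jawyaw 0.3036 z [ 0.001 -0.    -1.   ] F [0.7 0.  0. ] w 0.0855 q [ 0.71  0.55 -0.36  1.81  0.25  0.83  0.52]
```

View pics/w2.png

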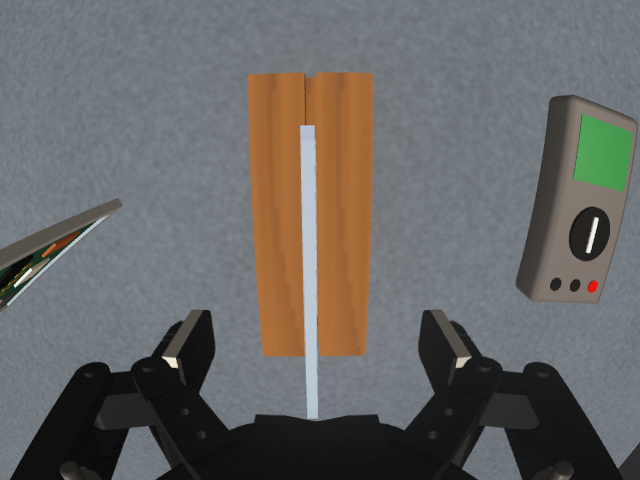

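>>> apply_moves(
  deltas=[
    {"xyz":[-0.0018,-0.0005,-0.004],"turn":0.003},
    {"xyz":[0,0,0],"turn":0},
    {"xyz":[0,0,0],"turn":0},
    {"xyz":[0,0,0],"turn":0},
    {"xyz":[0,0,0],"turn":0},
    {"xyz":[0,0,0],"turn":0},
    {"xyz":[0,0,0],"turn":0},
    {"xyz":[0,0,0],"turn":0},
    {"xyz":[0,0,0],"turn":0},
  ],
  claw=1,
  squeeze=40,
)

```text
clock: 2.92
tcp_pos: [0.5224, -0.3125, 0.268]
orientation: [1.855, 2.535, 0.0]
contact_force: [-0.3, 0.4, 2.3]
grip_width: 0.0037
```

Run:
```python
from h import *
state();save('w3',grab_frame('wrist'))
```

```text
t 2.92 tcp [ 0.5224 -0.3125  0.268 ] jawyaw 0.307 z [ 0. -0. -1.] F [-0.3  0.4  2.3] w 0.0037 q [ 0.71  0.55 -0.36  1.81  0.26  0.82  0.53]
```

View pics/w3.png

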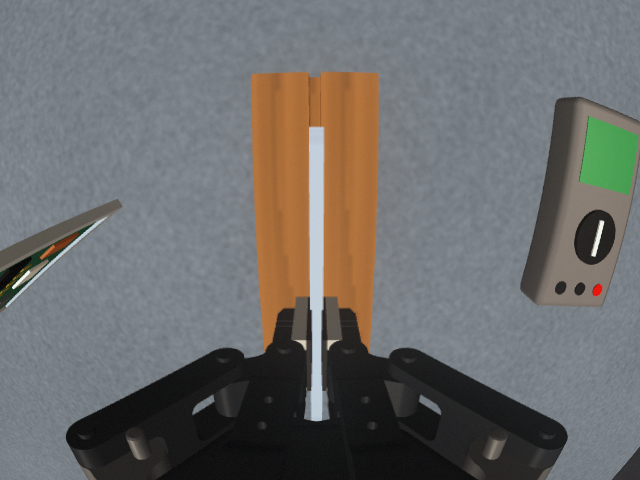

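>>> apply_moves(
  deltas=[
    {"xyz":[0,0,0.015],"turn":0},
    {"xyz":[0,0,0.03],"turn":0},
    {"xyz":[0,0,0.035],"turn":0},
    {"xyz":[0,0,0.035],"turn":0},
    {"xyz":[0.0065,0.02,0.03],"turn":-0.045},
    {"xyz":[0.0065,0.037,0],"turn":-0.045},
    {"xyz":[0.0065,0.037,0],"turn":-0.05},
    {"xyz":[0.0065,0.037,0],"turn":-0.05},
    {"xyz":[0.0065,0.037,0],"turn":-0.05},
    {"xyz":[0.0065,0.037,0],"turn":-0.045},
    {"xyz":[0.0065,0.037,0],"turn":-0.04},
    {"xyz":[0.0065,0.038,0],"turn":-0.04},
  ],
)

```text
clock: 3.97
tcp_pos: [0.5738, -0.0309, 0.4121]
orientation: [-2.287, -2.153, 0.002]
contact_force: [1.2, -0.8, -2.3]
grip_width: 0.0039
```

>>> apply_moves(
  deltas=[
    {"xyz":[0,0.0,0],"turn":0},
    {"xyz":[0,0,0],"turn":0},
  ],
)

```text
clock: 4.13
tcp_pos: [0.5741, -0.0289, 0.4122]
orientation: [-2.277, -2.162, -0.0]
contact_force: [0.1, -0.2, -2.7]
grip_width: 0.0039
```

Run:
```python
from h import *
state();save('w4',grab_frame('wrist'));c=camera_model('wrist')
o=np.array([.578,.138,0]);th=-.058
R=np.array([[np.cos(th),-np.sin(th),0],[np.sin(th),np.cos(th),0],[0,0,1]])
for l in ((-78,118,10),(-78,-118,10),(36,-118,10),(36,118,10),(17,-45,110),(-4,12,116),(0,-115,10),(8,-115,24),(-34,-15,59)):
    print(l,wproj(c,o+R@(np.array(l)/1e3)).round(1))
```

```text
t 4.13 tcp [ 0.5741 -0.0289  0.4122] jawyaw -0.0516 z [-0.001  0.001 -1.   ] F [ 0.1 -0.2 -2.7] w 0.0039 q [ 0.3   0.34 -0.45  1.77  0.17  1.07 -0.26]
(-78, 118, 10) [236.  -54.8]
(-78, -118, 10) [233.6 159.4]
(36, -118, 10) [346.7 158.3]
(36, 118, 10) [346.1 -58.4]
(17, -45, 110) [332.   68.9]
(-4, 12, 116) [302.7  -6.1]
(0, -115, 10) [310.6 155.1]
(8, -115, 24) [318.7 156. ]
(-34, -15, 59) [270.   46.2]
```

View pics/w4.png

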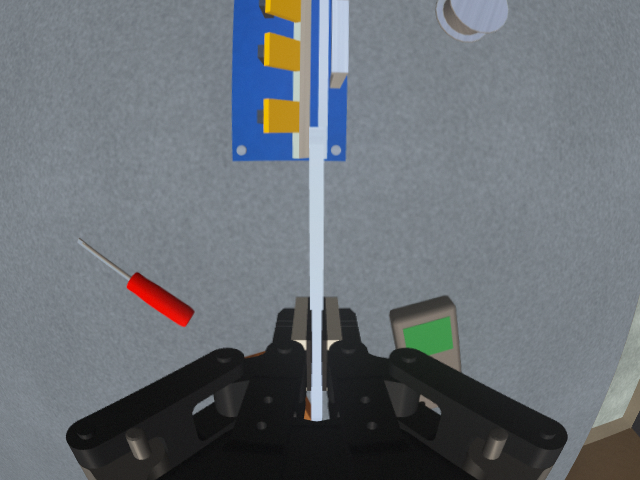

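Run:
```python
from h import *
im=cv2.imread('pics/w4.png')
cv2.imwrite('pics/w4c.png',cv2.resize(im[0:175,225:360],None,fx=3.4,fy=3.4,interpolation=cv2.INTER_CUBIC))
c=camera_model('wrist')
hsv=cv2.cvtColor(im,cv2.COLOR_BGR2HSV)
m=((hsv[:,:,0]>100)&(hsv[:,:,0]<125)&(hsv[:,:,1]>140))
L=np.array([wonz(c,np.where(m[v,220:300])[0][0]+219.5,v,.01) for v in range(10,152,4)])
k=np.polyfit(L[:,1],L[:,0],1);print('left edge yaw',-k[0],'x@y',np.polyval(k,.1),np.abs(L[:,0]-np.polyval(k,L[:,1])).max())
B=np.array([wonz(c,u,np.where(m[:170,u])[0][-1]+.5,.01) for u in list(range(240,300,4))+[330,334,342]])
k2=np.polyfit(B[:,0],B[:,1],1);print('near edge yaw',k2[0],np.polyval(k2,.578))
v=100;print('right edge',wonz(c,np.where(m[v,330:370])[0][-1]+330.5,v,.01),'left',wonz(c,np.where(m[v,220:300])[0][0]+219.5,v,.01))
```

```text
left edge yaw -0.07029870623124301 x@y 0.49693096291181144 0.0007174698561126513
near edge yaw -0.0680205211696539 0.017972800136471637
right edge [0.60973877 0.07667939 0.01      ] left [0.49594032 0.0853763  0.01      ]
```

View pics/w4c.png

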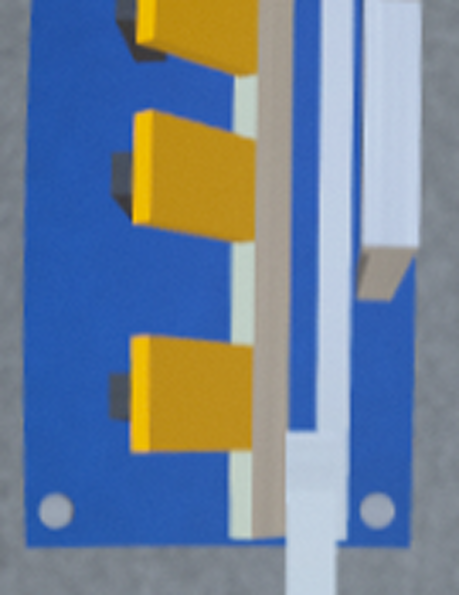

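>>> apply_moves(
  deltas=[
    {"xyz":[0.0002,0.03,0],"turn":-0.006},
    {"xyz":[0.0002,0.034,0],"turn":-0.006},
    {"xyz":[0.0002,0.0303,0],"turn":-0.005},
    {"xyz":[0,0,-0.01],"turn":0},
    {"xyz":[0,0,-0.02],"turn":0},
    {"xyz":[0,0,-0.025],"turn":0},
    {"xyz":[0,0,-0.025],"turn":0},
    {"xyz":[0,0,-0.02],"turn":0},
    {"xyz":[0,0,-0.012],"turn":0},
    {"xyz":[0,0,0],"turn":0},
    {"xyz":[0,0,0],"turn":0},
  ],
)

```text
clock: 5.1
tcp_pos: [0.575, 0.0608, 0.3005]
orientation: [-2.304, -2.135, 0.002]
contact_force: [0.3, 0.8, -2.6]
grip_width: 0.004
```

Run:
```python
from h import *
state();w=grab_frame('wrist');save('w5',w);t=grab_frame('top');s=grab_frame('side')
a=cv2.resize(w[0:220,220:440],None,fx=1.8,fy=1.8);b=cv2.resize(t[195:275,240:345],None,fx=3.8,fy=3.8,interpolation=2)
save('w5c',a);
c=cv2.resize(s[155:285,260:360],None,fx=4,fy=4,interpolation=2)
H=max(x.shape[0] for x in (b,c)); 
o=np.zeros((H,b.shape[1]+c.shape[1],3),np.uint8);o[:b.shape[0],:b.shape[1]]=b;o[:c.shape[0],b.shape[1]:]=c;save('s5',o);print(o.shape)
```

```text
t 5.1 tcp [0.575  0.0608 0.3005] jawyaw -0.0764 z [-0.001 -0.    -1.   ] F [ 0.3  0.8 -2.6] w 0.004 q [ 0.13  0.48 -0.45  1.86  0.26  0.86 -0.52]
(520, 799, 3)
```

View pics/w5.png

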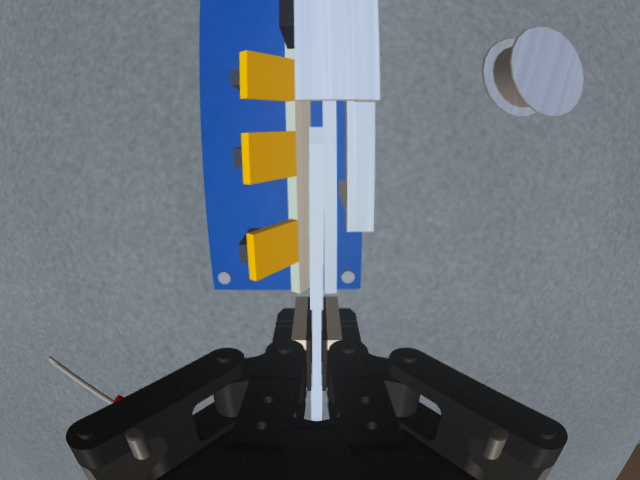

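View pics/s5.png

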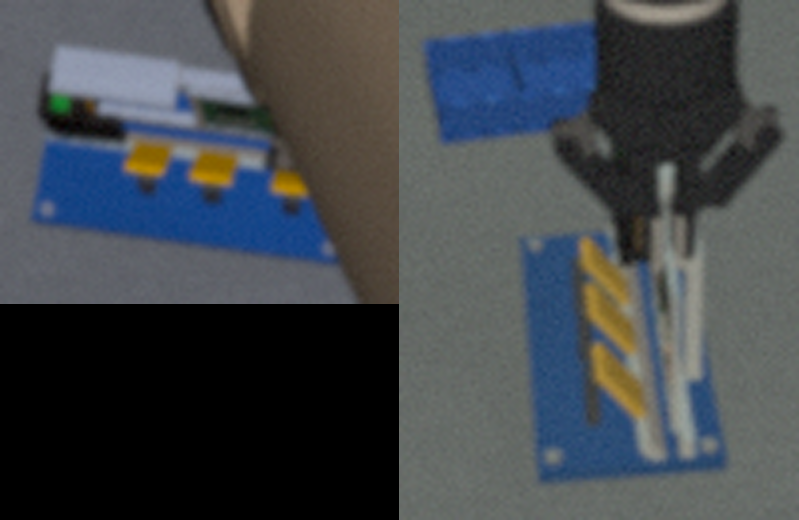

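>>> apply_moves(
  deltas=[
    {"xyz":[-0.0003,0.003,0],"turn":0.007},
    {"xyz":[0,0,-0.005],"turn":0},
    {"xyz":[0,0,-0.007],"turn":0},
    {"xyz":[0,0,-0.007],"turn":0},
    {"xyz":[0,0,-0.003],"turn":0},
    {"xyz":[0,0,0],"turn":0},
  ],
)

```text
clock: 5.75
tcp_pos: [0.574, 0.0647, 0.2773]
orientation: [-2.295, -2.144, 0.003]
contact_force: [-0.3, 0.3, -2.3]
grip_width: 0.0038
```

Run:
```python
from h import *
state();w=grab_frame('wrist');s=grab_frame('side')
a=cv2.resize(w[80:320,250:400],None,fx=2.4,fy=2.4)
c=cv2.resize(s[155:285,260:360],None,fx=4,fy=4,interpolation=2)
o=np.zeros((580,760,3),np.uint8);o[:a.shape[0],:a.shape[1]]=a;o[:520,360:]=c;save('w6',o)
```

```text
t 5.75 tcp [0.574  0.0647 0.2773] jawyaw -0.068 z [-0.002 -0.    -1.   ] F [-0.3  0.3 -2.3] w 0.0038 q [ 0.12  0.51 -0.44  1.88  0.29  0.82 -0.54]
```

View pics/w6.png

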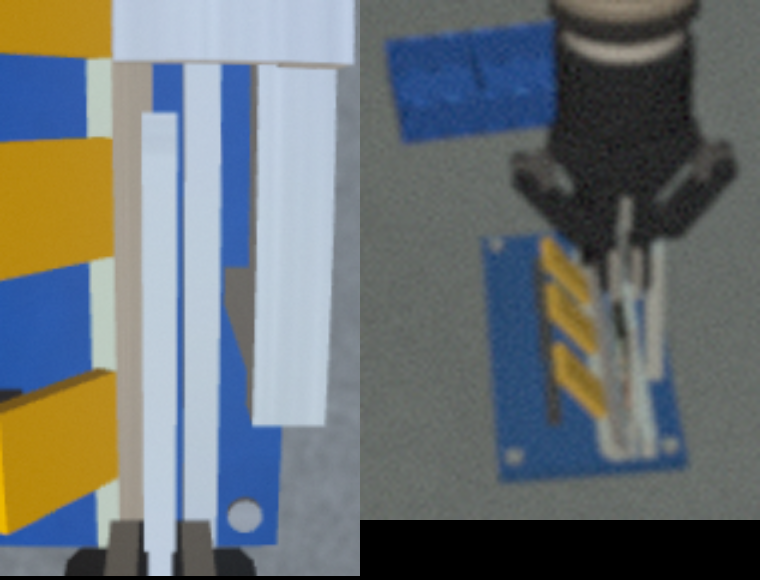

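>>> apply_moves(
  deltas=[
    {"xyz":[0.0008,0,-0.003],"turn":0},
    {"xyz":[0,0,-0.003],"turn":0},
    {"xyz":[0,0,-0.003],"turn":0},
    {"xyz":[0,0,0],"turn":0},
  ],
)

```text
clock: 6.18
tcp_pos: [0.5751, 0.0648, 0.269]
orientation: [-2.295, -2.144, 0.001]
contact_force: [0.6, -1.1, -2.9]
grip_width: 0.0039
```

>>> apply_moves(
  deltas=[
    {"xyz":[0,0,-0.0015],"turn":0},
    {"xyz":[0,0,0],"turn":0},
  ],
)

```text
clock: 6.35
tcp_pos: [0.5753, 0.0649, 0.2681]
orientation: [2.296, 2.145, -0.0]
contact_force: [-0.2, -0.7, -1.0]
grip_width: 0.004
```

>>> apply_moves(
  deltas=[
    {"xyz":[0,0,0],"turn":0},
    {"xyz":[0,0,0],"turn":0},
    {"xyz":[0,0,0],"turn":0},
    {"xyz":[-0.004,0.0003,0],"turn":0},
    {"xyz":[-0.005,0.0003,0],"turn":0},
    {"xyz":[-0.005,0.0003,-0.001],"turn":0},
    {"xyz":[-0.005,0.0004,-0.001],"turn":0},
    {"xyz":[-0.005,0.0004,-0.002],"turn":0},
    {"xyz":[0,0,0],"turn":0},
  ],
  claw=0.67,
)

```text
clock: 7.1
tcp_pos: [0.5498, 0.0667, 0.2637]
orientation: [-2.294, -2.145, 0.003]
contact_force: [-0.8, 0.3, 0.1]
grip_width: 0.0141
```

```bash
cat >> h.py <<'E'
def combo(n):
    w=grab_frame('wrist');s=grab_frame('side')
    a=cv2.resize(w[80:440,200:440],None,fx=1.6,fy=1.6)
    c=cv2.resize(s[155:285,260:360],None,fx=4,fy=4,interpolation=2)
    o=np.zeros((580,784,3),np.uint8);o[:a.shape[0],:a.shape[1]]=a;o[:520,384:]=c;save(n,o)
E
python3 - <<'E'
from h import *
state();combo('w7')
E
```

```text
t 7.1 tcp [0.5498 0.0667 0.2637] jawyaw -0.0674 z [-0.002 -0.    -1.   ] F [-0.8  0.3  0.1] w 0.0141 q [ 0.11  0.5  -0.44  1.94  0.29  0.77 -0.56]
```

View pics/w7.png

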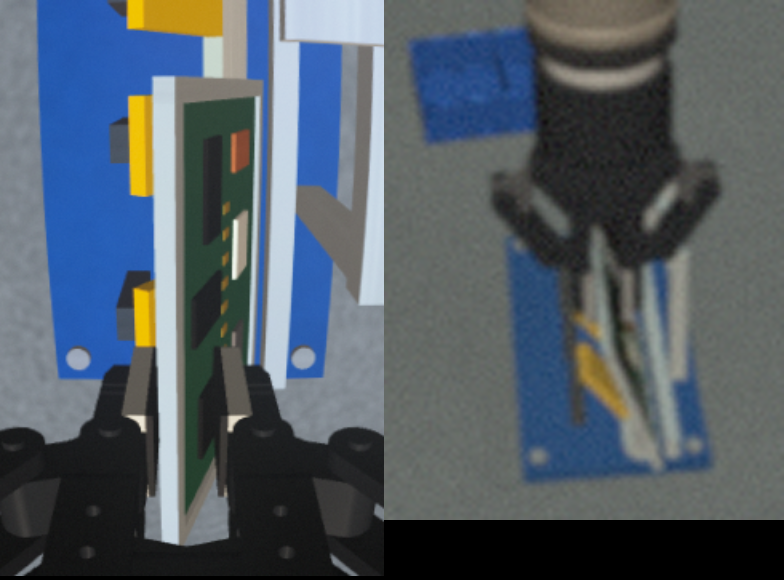

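>>> apply_moves(
  deltas=[
    {"xyz":[-0.003,0.0002,-0.001],"turn":0},
    {"xyz":[-0.004,0.0003,-0.002],"turn":0},
    {"xyz":[-0.004,0.0003,-0.002],"turn":0},
    {"xyz":[-0.004,0.0003,-0.002],"turn":0},
    {"xyz":[-0.004,0.0003,-0.002],"turn":0},
    {"xyz":[-0.004,0.0003,-0.002],"turn":0},
    {"xyz":[-0.003,0.0002,-0.002],"turn":0},
    {"xyz":[0,0,0],"turn":0},
    {"xyz":[0,0,0],"turn":0},
  ],
  claw=0.43,
)

```text
clock: 7.95
tcp_pos: [0.5253, 0.0685, 0.2512]
orientation: [2.296, 2.145, 0.0]
contact_force: [0.4, 0.4, -0.4]
grip_width: 0.0242
```

Run:
```python
from h import *
state();combo('w8')
```

```text
t 7.95 tcp [0.5253 0.0685 0.2512] jawyaw -0.0679 z [ 0.  0. -1.] F [ 0.4  0.4 -0.4] w 0.0242 q [ 0.1   0.48 -0.44  2.    0.3   0.72 -0.59]
```

View pics/w8.png

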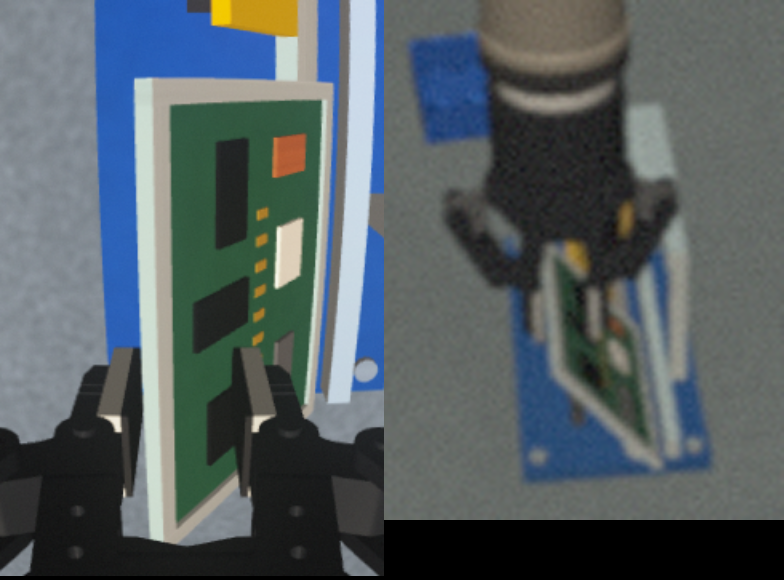

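>>> apply_moves(
  deltas=[
    {"xyz":[-0.004,0.0003,0.006],"turn":0},
    {"xyz":[-0.007,0.0005,0.01],"turn":0},
    {"xyz":[-0.01,0.0007,0.014],"turn":0},
    {"xyz":[-0.007,0.0005,0.02],"turn":0},
    {"xyz":[0,0,0.01],"turn":0},
    {"xyz":[0,0,0],"turn":0},
  ],
)

```text
clock: 8.55
tcp_pos: [0.4979, 0.0709, 0.3141]
orientation: [2.293, 2.143, 0.007]
contact_force: [0.3, 0.1, -0.4]
grip_width: 0.0243
```

Run:
```python
from h import *
state();combo('w9')
```

```text
t 8.55 tcp [0.4979 0.0709 0.3141] jawyaw -0.0679 z [ 0.005  0.    -1.   ] F [ 0.3  0.1 -0.4] w 0.0243 q [ 0.14  0.35 -0.49  2.02  0.23  0.81 -0.54]
```

View pics/w9.png

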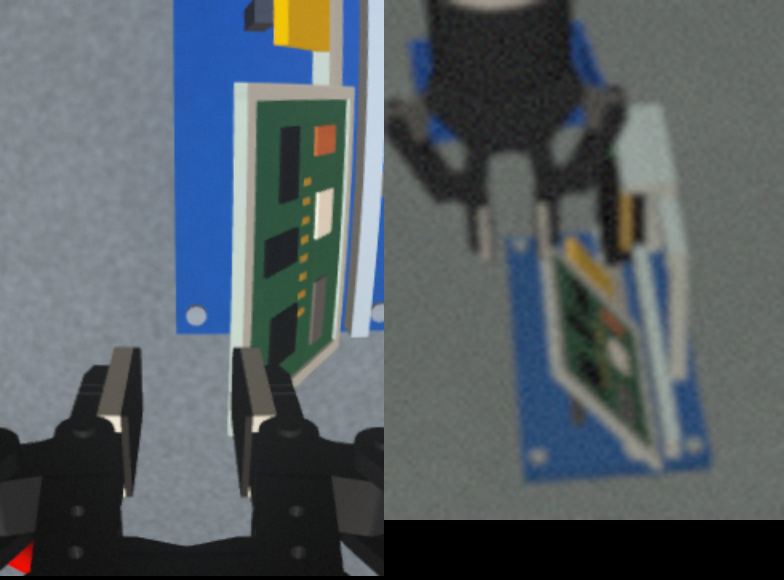

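Run:
```python
from h import *
c=camera_model('wrist')
o=np.array([.5776,.1363,0]);th=-.069
R=np.array([[np.cos(th),-np.sin(th),0],[np.sin(th),np.cos(th),0],[0,0,1]])
for px,z in (((236,84),.092),((232,435),.092),((352,87),.016),((248,84),.0945)):
    p=wonz(c,px[0]/1.6+200,px[1]/1.6+80,z);print(px,(R.T@(p-o)*1e3).round(1))
```

```text
(236, 84) [-58.5   6.6  92. ]
(232, 435) [ -56.9 -121.    92. ]
(352, 87) [ 0.9  7.  16. ]
(248, 84) [-55.    6.7  94.5]
```

>>> apply_moves(
  deltas=[
    {"xyz":[-0.007,0.005,0],"turn":0},
    {"xyz":[-0.007,0.005,0],"turn":0},
    {"xyz":[-0.002,0.001,0],"turn":0},
    {"xyz":[0,0,-0.005],"turn":0},
    {"xyz":[0,0,-0.01],"turn":0},
    {"xyz":[0,0,-0.015],"turn":0},
    {"xyz":[0,0,-0.015],"turn":0},
    {"xyz":[0,0,-0.01],"turn":0},
    {"xyz":[0,0,-0.004],"turn":0},
    {"xyz":[0,0,0],"turn":0},
  ],
  claw=1,
)

```text
clock: 9.48
tcp_pos: [0.481, 0.0814, 0.2508]
orientation: [-2.294, -2.144, 0.003]
contact_force: [0.2, -0.9, 0.9]
grip_width: 0.0
```

Run:
```python
from h import *
state();combo('w10')
```

```text
t 9.48 tcp [0.481  0.0814 0.2508] jawyaw -0.0679 z [-0.002 -0.    -1.   ] F [ 0.2 -0.9  0.9] w 0.0 q [ 0.08  0.43 -0.46  2.1   0.3   0.68 -0.64]
```

View pics/w10.png

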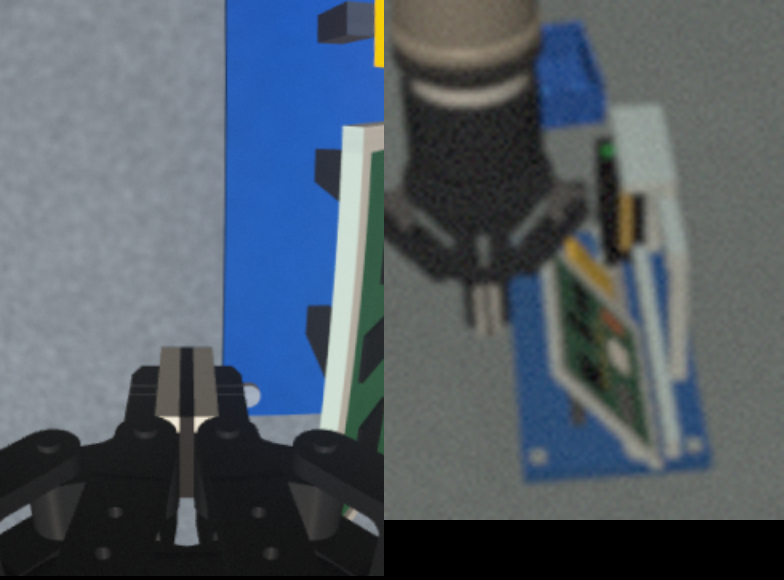

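>>> apply_moves(
  deltas=[
    {"xyz":[0.007,-0.0005,0],"turn":0},
    {"xyz":[0.007,-0.0005,0],"turn":0},
    {"xyz":[0.007,-0.0005,0],"turn":0},
    {"xyz":[0.006,-0.0004,0.001],"turn":0},
    {"xyz":[0.006,-0.0004,0.002],"turn":0},
    {"xyz":[0.006,-0.0004,0.002],"turn":0},
    {"xyz":[0.006,-0.0004,0.002],"turn":0},
    {"xyz":[0.005,-0.0004,0.002],"turn":0},
    {"xyz":[0.005,-0.0004,0.002],"turn":0},
    {"xyz":[0,0,0],"turn":0},
  ],
)

```text
clock: 10.42
tcp_pos: [0.5376, 0.0775, 0.2638]
orientation: [2.296, 2.143, 0.002]
contact_force: [-0.1, -0.2, -0.0]
grip_width: 0.0001
```

Run:
```python
from h import *
state();combo('w11')
```

```text
t 10.42 tcp [0.5376 0.0775 0.2638] jawyaw -0.0686 z [ 0.002  0.    -1.   ] F [-0.1 -0.2 -0. ] w 0.0001 q [ 0.1   0.48 -0.45  1.97  0.3   0.75 -0.59]
```

View pics/w11.png

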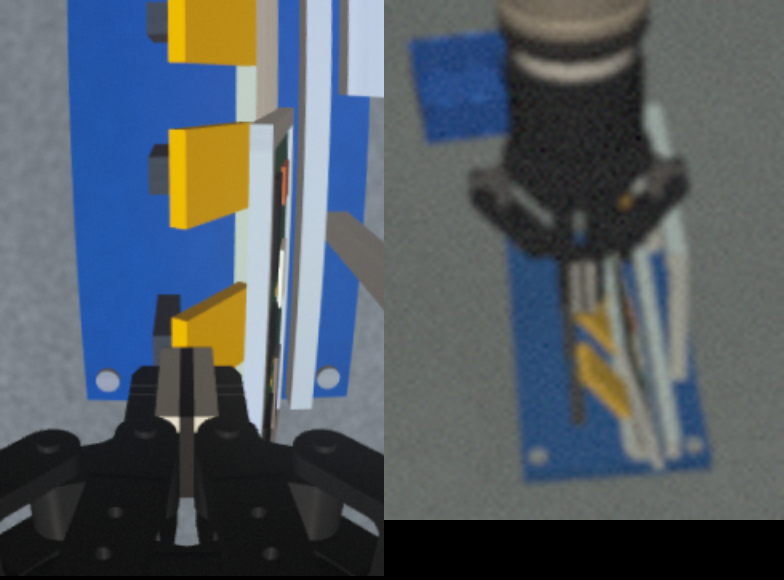

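>>> apply_moves(
  deltas=[
    {"xyz":[0.004,-0.0003,0.001],"turn":0},
    {"xyz":[0.004,-0.0003,0.001],"turn":0},
    {"xyz":[0.004,-0.0003,0],"turn":0},
    {"xyz":[0.004,-0.0003,0],"turn":0},
    {"xyz":[0.003,-0.0002,0],"turn":0},
    {"xyz":[0.003,-0.0002,0],"turn":0},
    {"xyz":[0.002,-0.0001,0],"turn":0},
    {"xyz":[0.002,-0.0001,0],"turn":0},
    {"xyz":[0,0,0],"turn":0},
  ],
)

```text
clock: 11.27
tcp_pos: [0.5627, 0.0758, 0.2652]
orientation: [2.296, 2.144, 0.0]
contact_force: [0.4, -0.8, -0.3]
grip_width: 0.0
```

Run:
```python
from h import *
state();combo('w12')
```

```text
t 11.27 tcp [0.5627 0.0758 0.2652] jawyaw -0.0681 z [ 0.  0. -1.] F [ 0.4 -0.8 -0.3] w 0.0 q [ 0.1   0.51 -0.44  1.91  0.3   0.79 -0.57]
```

View pics/w12.png

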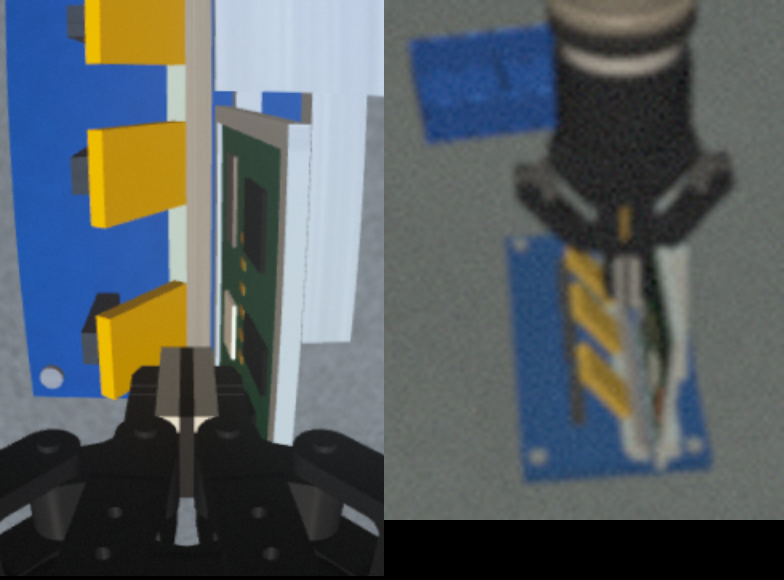

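>>> apply_moves(
  deltas=[
    {"xyz":[-0.008,0.0005,0.003],"turn":0},
    {"xyz":[-0.008,0.0005,0.015],"turn":0},
    {"xyz":[0,0,0.03],"turn":0},
    {"xyz":[-0.0015,-0.022,0.01],"turn":0},
    {"xyz":[-0.0022,-0.032,0],"turn":0},
    {"xyz":[-0.0022,-0.032,0],"turn":0},
    {"xyz":[0.016,-0.001,0],"turn":0},
    {"xyz":[0.016,-0.001,0],"turn":0},
    {"xyz":[0,0,0],"turn":0},
    {"xyz":[0,0,0],"turn":0},
  ],
)

```text
clock: 12.2
tcp_pos: [0.5721, -0.011, 0.3233]
orientation: [-2.295, -2.144, -0.0]
contact_force: [-0.1, 0.5, 0.1]
grip_width: 0.0001
```

Run:
```python
from h import *
s=state();o=np.array([.5776,.1363,0]);th=-.069
R=np.array([[np.cos(th),-np.sin(th),0],[np.sin(th),np.cos(th),0],[0,0,1]])
print((R.T@(s['tcp_pos']-o)*1e3).round(1))
combo('w13');save('w13f',grab_frame('wrist'))
```

```text
t 12.2 tcp [ 0.5721 -0.011   0.3233] jawyaw -0.0679 z [-0.  0. -1.] F [-0.1  0.5  0.1] w 0.0001 q [ 0.26  0.44 -0.45  1.86  0.24  0.9  -0.37]
[   4.6 -147.3  323.3]
```

View pics/w13.png

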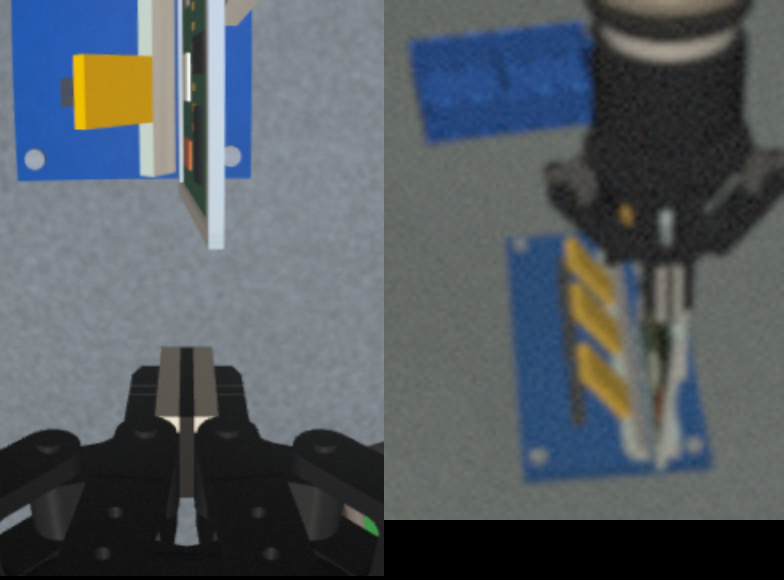

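View pics/w13f.png

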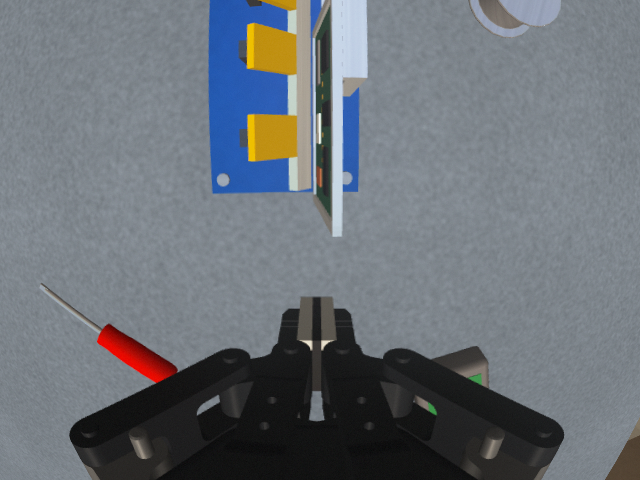

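```bash
cat >> h.py <<'E'
HO=np.array([.5776,.1363,0]);_t=-.069
HR=np.array([[np.cos(_t),-np.sin(_t),0],[np.sin(_t),np.cos(_t),0],[0,0,1]])
def loc(p): return (HR.T@(np.array(p)-HO)*1e3).round(1)
E
python3 - <<'E'
from h import *
c=camera_model('wrist')
for px,z in (((332,236),.11),((342.5,236),.11),((314,195),.012),((345,95),.11),((363,77),.11)):
    print(px,loc(wonz(c,*px,z)))
E
```

```text
(332, 236) [  12.3 -121.6  110. ]
(342.5, 236) [  17.7 -121.6  110. ]
(314, 195) [   2.3 -117.2   12. ]
(345, 95) [ 18.  -50.5 110. ]
(363, 77) [ 26.8 -41.2 110. ]
```

>>> apply_moves(
  deltas=[
    {"xyz":[0.002,0,-0.01],"turn":0},
    {"xyz":[0,0,-0.022],"turn":0},
    {"xyz":[0,0,-0.025],"turn":0},
    {"xyz":[0,0,-0.02],"turn":0},
    {"xyz":[0,0,-0.008],"turn":0},
    {"xyz":[0.0005,0.006,0],"turn":0},
    {"xyz":[0.0004,0.006,0],"turn":0},
    {"xyz":[0.0003,0.005,0],"turn":0},
    {"xyz":[0.0003,0.004,0],"turn":0},
    {"xyz":[0.0003,0.004,0],"turn":0},
    {"xyz":[0.0003,0.004,0],"turn":0},
  ],
)

```text
clock: 13.27
tcp_pos: [0.5768, 0.0182, 0.239]
orientation: [2.295, 2.144, 0.001]
contact_force: [-0.1, -1.5, 0.0]
grip_width: -0.0004
```

Run:
```python
from h import *
s=state();print(loc(s['tcp_pos']));combo('w14')
```

```text
t 13.27 tcp [0.5768 0.0182 0.239 ] jawyaw -0.0681 z [ 0.001 -0.    -1.   ] F [-0.1 -1.5  0. ] w -0.0004 q [ 0.17  0.56 -0.4   1.9   0.31  0.74 -0.48]
[   7.4 -117.9  239. ]
```

View pics/w14.png

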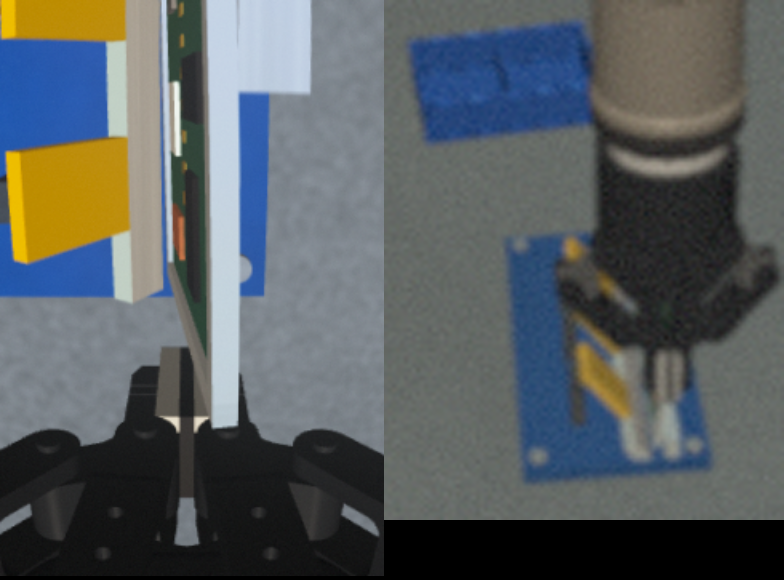

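>>> apply_moves(
  deltas=[
    {"xyz":[0.0003,0.004,0],"turn":0},
    {"xyz":[0.0003,0.004,0],"turn":0},
    {"xyz":[0.0003,0.004,0],"turn":0},
    {"xyz":[0.0003,0.004,0],"turn":0},
    {"xyz":[0.0003,0.004,0],"turn":0},
    {"xyz":[0.0003,0.004,0],"turn":0},
    {"xyz":[0.0003,0.004,0],"turn":0},
    {"xyz":[0.0003,0.004,0],"turn":0},
    {"xyz":[0.0003,0.004,0],"turn":0},
    {"xyz":[0.0002,0.003,0],"turn":0},
    {"xyz":[0.0002,0.003,0],"turn":0},
  ],
)

```text
clock: 14.28
tcp_pos: [0.5795, 0.0603, 0.2381]
orientation: [-2.295, -2.145, 0.0]
contact_force: [-1.3, -2.5, 0.3]
grip_width: 0.0001
```

Run:
```python
from h import *
s=state();print(loc(s['tcp_pos']));combo('w15')
```

```text
t 14.28 tcp [0.5795 0.0603 0.2381] jawyaw -0.0677 z [-0.  0. -1.] F [-1.3 -2.5  0.3] w 0.0001 q [ 0.1   0.57 -0.41  1.89  0.32  0.75 -0.55]
[  7.2 -75.7 238.1]
```

View pics/w15.png

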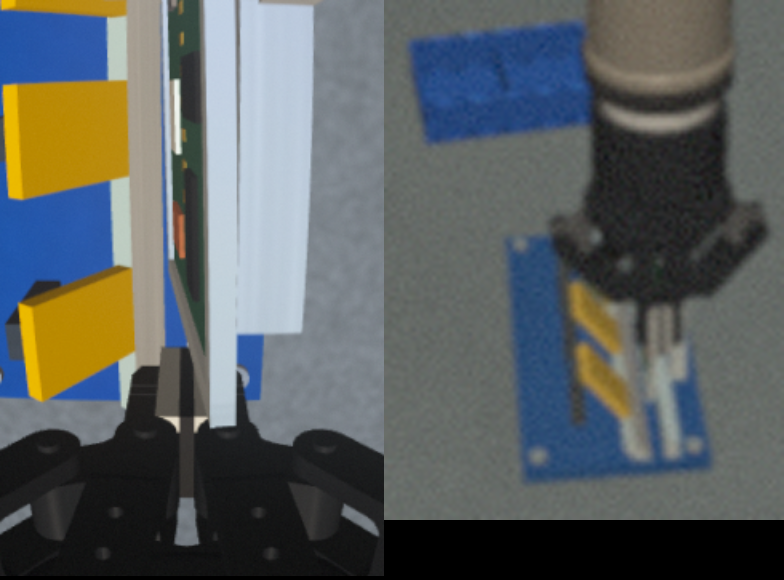

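>>> apply_moves(
  deltas=[
    {"xyz":[0.0001,0.002,0],"turn":0},
    {"xyz":[0.0001,0.002,0],"turn":0},
    {"xyz":[0.0001,0.002,0],"turn":0},
    {"xyz":[0.0001,0.002,0],"turn":0},
    {"xyz":[0.0001,0.001,0],"turn":0},
    {"xyz":[0.0001,0.001,0],"turn":0},
    {"xyz":[0,0,0],"turn":0},
  ],
)

```text
clock: 14.97
tcp_pos: [0.5802, 0.0701, 0.2382]
orientation: [-2.295, -2.145, -0.0]
contact_force: [-1.4, -1.4, 0.1]
grip_width: -0.0003
```

>>> apply_moves(
  deltas=[
    {"xyz":[0.0001,0.001,0],"turn":0},
    {"xyz":[0.0001,0.001,0],"turn":0},
    {"xyz":[0,0,0],"turn":0},
  ],
)

```text
clock: 15.22
tcp_pos: [0.5804, 0.0719, 0.2382]
orientation: [-2.296, -2.145, 0.0]
contact_force: [-1.5, -2.0, 0.7]
grip_width: 0.0001
```

Run:
```python
from h import *
s=state();print(loc(s['tcp_pos']));combo('w16')
```

```text
t 15.22 tcp [0.5804 0.0719 0.2382] jawyaw -0.0679 z [-0. -0. -1.] F [-1.5 -2.   0.7] w 0.0001 q [ 0.08  0.57 -0.41  1.88  0.32  0.75 -0.57]
[  7.2 -64.  238.2]
```

View pics/w16.png

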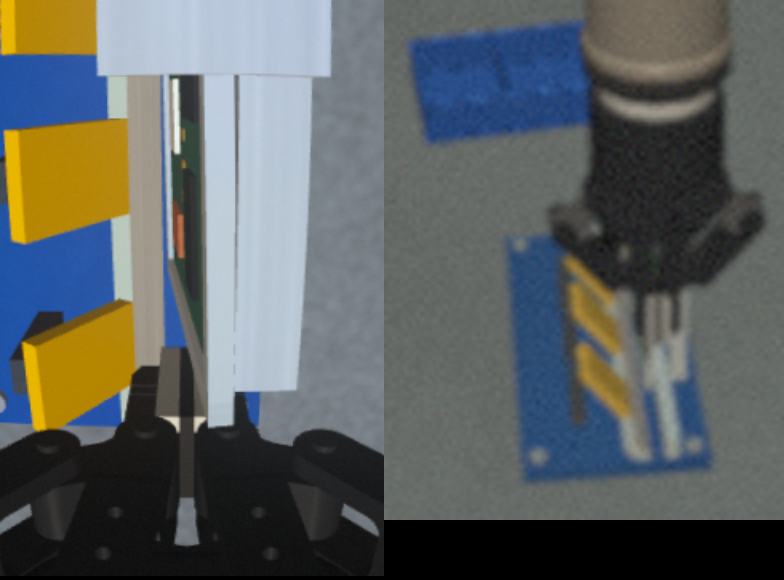

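>>> apply_moves(
  deltas=[
    {"xyz":[0.0001,0.001,0],"turn":0},
    {"xyz":[0.0001,0.001,0],"turn":0},
    {"xyz":[0,0,0],"turn":0},
  ],
)

```text
clock: 15.57
tcp_pos: [0.5806, 0.074, 0.2382]
orientation: [-2.295, -2.145, -0.0]
contact_force: [-0.3, -1.6, 0.2]
grip_width: 0.0
```

>>> apply_moves(
  deltas=[
    {"xyz":[0.0001,0.001,0],"turn":0},
    {"xyz":[0,0,0],"turn":0},
  ],
)

```text
clock: 15.73
tcp_pos: [0.5807, 0.075, 0.2382]
orientation: [-2.295, -2.145, 0.0]
contact_force: [-0.9, -2.6, -0.1]
grip_width: -0.0003
```

Not yet at the dock (≈ -60.9 local). Continue in 1 mm steps.

>>> apply_moves(
  deltas=[
    {"xyz":[0.0001,0.001,0],"turn":0},
    {"xyz":[0,0,0],"turn":0},
  ],
)

```text
clock: 15.9
tcp_pos: [0.5808, 0.0752, 0.2381]
orientation: [2.296, 2.144, -0.002]
contact_force: [-2.0, -4.6, 1.1]
grip_width: -0.0001
```

>>> apply_moves(
  deltas=[
    {"xyz":[0.0001,0.001,0],"turn":0},
    {"xyz":[0,0,0],"turn":0},
  ],
)

```text
clock: 16.07
tcp_pos: [0.5809, 0.0754, 0.2381]
orientation: [2.296, 2.142, -0.003]
contact_force: [-1.7, -6.6, 1.8]
grip_width: -0.0
```

Run:
```python
from h import *
s=state();print(loc(s['tcp_pos']));combo('w17');c=camera_model('wrist');print('rail end',wproj(c,HO+HR@np.array([.017,-.045,.11])),'card end top',wproj(c,HO+HR@np.array([.0123,-.05,.11])))
```

```text
t 16.07 tcp [0.5809 0.0754 0.2381] jawyaw -0.0694 z [-0.001 -0.002 -1.   ] F [-1.7 -6.6  1.8] w -0.0 q [ 0.07  0.57 -0.4   1.88  0.32  0.76 -0.58]
[  7.5 -60.5 238.1]
rail end [345.61141845 342.01404408] card end top [330.2158661  355.33453174]
```

View pics/w17.png

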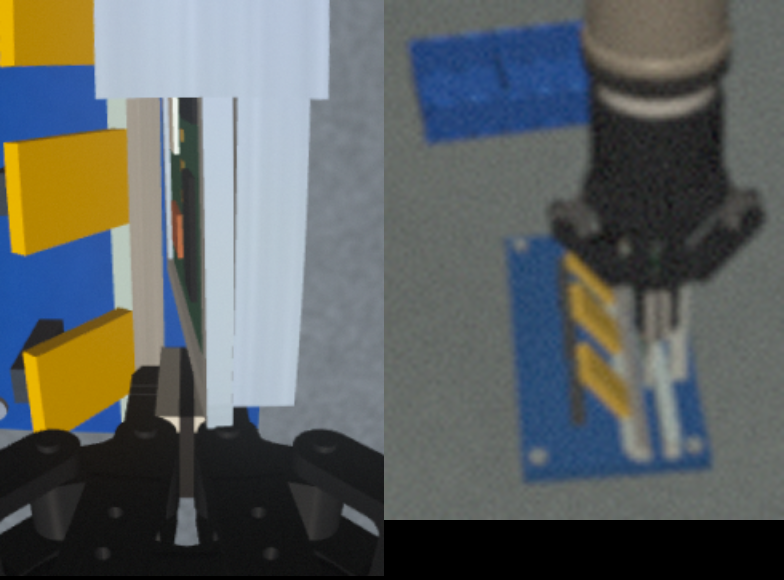

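>>> apply_moves(
  deltas=[
    {"xyz":[-0.0002,-0.003,0],"turn":0},
    {"xyz":[-0.0005,-0.008,0],"turn":0},
    {"xyz":[-0.001,-0.02,0],"turn":0},
    {"xyz":[-0.002,-0.03,0],"turn":0},
    {"xyz":[-0.002,-0.025,0.01],"turn":0},
    {"xyz":[0,0,0.03],"turn":0},
    {"xyz":[0,0,0.035],"turn":0},
    {"xyz":[0,0,0.025],"turn":0},
    {"xyz":[0,0,0],"turn":0},
    {"xyz":[0,0,0],"turn":0},
  ],
)

```text
clock: 17.0
tcp_pos: [0.5759, -0.0089, 0.3401]
orientation: [2.293, 2.143, 0.006]
contact_force: [-0.4, -0.4, -0.7]
grip_width: -0.0002
```

Run:
```python
from h import *
s=state();print(loc(s['tcp_pos']));w=grab_frame('wrist');save('w18',w)
save('w18c',cv2.resize(w[0:200,220:400],None,fx=3,fy=3,interpolation=2))
```

```text
t 17.0 tcp [ 0.5759 -0.0089  0.3401] jawyaw -0.0678 z [ 0.005  0.001 -1.   ] F [-0.4 -0.4 -0.7] w -0.0002 q [ 0.26  0.42 -0.45  1.84  0.23  0.93 -0.36]
[   8.3 -145.   340.1]
```

View pics/w18c.png

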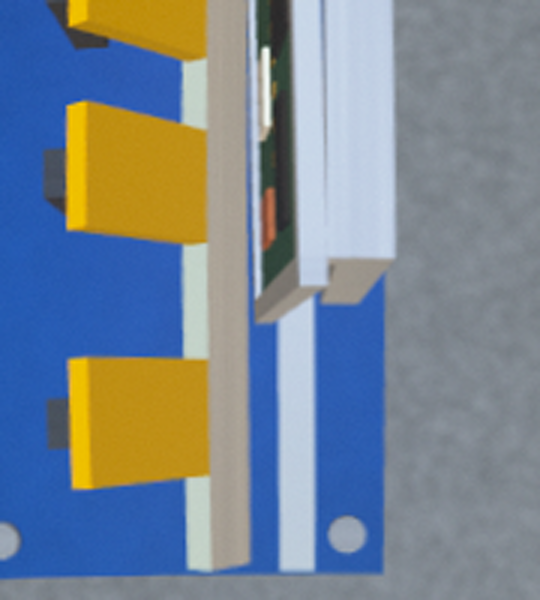

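Run:
```python
from h import *
c=camera_model('wrist')
f=lambda x,y:((x+.5)/3-.5+220,(y+.5)/3-.5)
for n,px,z in (('card top L',(299,288),.11),('card top R',(326,288),.11),('rail end L',(329,262),.11),('rail end R',(392,259),.11),('card foot L',(257,322),.012),('top L far',(283,5),.11),('top R far',(321,5),.11),('wall end',(278,570),.024)):
    print(n,loc(wonz(c,*f(*px),z)))
```

```text
card top L [ 10.2 -47.6 110. ]
card top R [ 14.9 -47.6 110. ]
rail end L [ 15.4 -42.9 110. ]
rail end R [ 26.4 -42.1 110. ]
card foot L [  0.1 -47.1  12. ]
top L far [  7.4   5.8 110. ]
top R far [ 14.1   5.8 110. ]
wall end [   5.6 -111.6   24. ]
```

>>> apply_moves(
  deltas=[
    {"xyz":[-0.03,-0.03,0.01],"turn":0},
    {"xyz":[-0.035,-0.02,0],"turn":0},
    {"xyz":[-0.035,-0.02,0],"turn":0},
    {"xyz":[-0.03,-0.02,0],"turn":0},
    {"xyz":[0,-0.03,0],"turn":0},
    {"xyz":[0,-0.03,0],"turn":0},
    {"xyz":[0,0,0],"turn":0},
  ],
)

```text
clock: 17.63
tcp_pos: [0.445, -0.1634, 0.3465]
orientation: [-2.303, -2.136, 0.004]
contact_force: [0.2, 0.1, -0.0]
grip_width: -0.0001
```

Run:
```python
from h import *
state();t=grab_frame('top');s=grab_frame('side');w=grab_frame('wrist');save('t19',t);save('s19',s);save('w19',w)
b=cv2.resize(t[195:275,240:345],None,fx=3.8,fy=3.8,interpolation=2)
c=cv2.resize(s[165:285,270:360],None,fx=4.4,fy=4.4,interpolation=2)
o=np.zeros((530,799,3),np.uint8);o[:b.shape[0],:b.shape[1]]=b;o[:c.shape[0],400:400+c.shape[1]]=c[:,:399];save('c19',o)
```

```text
t 17.63 tcp [ 0.445  -0.1634  0.3465] jawyaw -0.0754 z [-0.002 -0.002 -1.   ] F [ 0.2  0.1 -0. ] w -0.0001 q [ 0.58  0.25 -0.41  2.06  0.13  0.86  0.02]
```

View pics/c19.png

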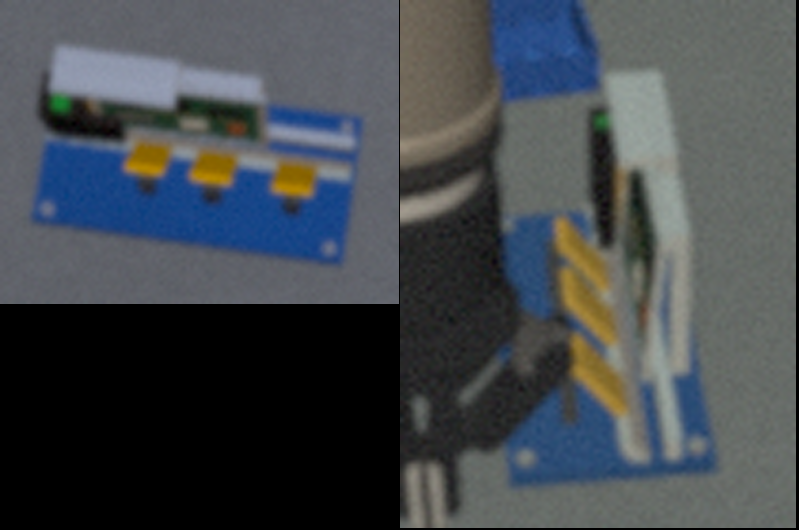

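View pics/w19.png

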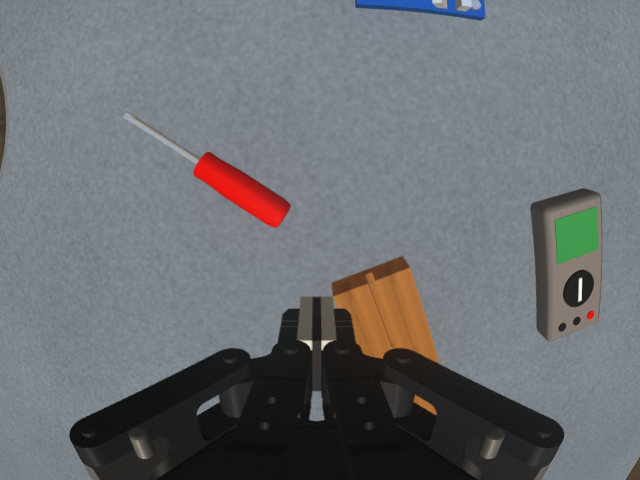

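Run:
```python
from h import *
state(); print(r.hand_in())
```

```text
t 17.78 tcp [ 0.4463 -0.1576  0.3467] jawyaw -0.0683 z [-0.002  0.001 -1.   ] F [ 0.5 -0.2 -1. ] w 0.0003 q [ 0.58  0.25 -0.42  2.06  0.13  0.86  0.01]
the job is handed in; nothing more can be done
None
```

I took the small card out of the stand and set its lower edge in the slot, tilted on the yellow rests. I then tipped it back against the rail with closed fingers and slid it to the dock. The job was handed in at about 17.8 s, and it gave no verdict.

- **Tilted in the slot:** the wrist picture showed the card leaning about 35° on the rests with its middle at about local y = -58 mm. That is inside the judged range (-65 to 0 mm). It is 10 mm short of the -48 to -12 mm the description suggested; I chose it so the card cleared the hood while going in upright.
- **Upright:** after tipping, the card leaned about 6° back on the rail with its foot at about local x = 5 mm.
- **Against the dock:** the push force rose from about 2 N to 6.6 N and the tool stopped moving, where the dock should be. After letting go, the card's near end sat 4.7 mm beyond the rail end. That puts the card's middle at about y = 15 mm, so the gap to the dock is about 0.
- **Released:** the gripper stood clear of everything, and the card was still upright in the last top and side pictures. I checked the bystanders only by eye; the tray, meter and screwdriver were in the last pictures and looked unmoved. The spool was not checked at the end, but the arm never went near it.

**Disagreements:**
- Wrist-camera positions were off by about 2 mm along the slot, so I judged the final position relative to the rail.
- One rough pixel reading put the card's turn along the slot at about 0.05 rad, close to the 0.06 limit. The other edge gave 0.015 rad, and the slot's clearance allows only about 0.02 rad, so I took the first as a misread edge.

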